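# Tighten the loaded force-indicating clamp

## Robot

A 7-joint arm with a two-finger parallel gripper is mounted at the origin on a cart in front of the work surface, level with it; the furniture and walls round the work are solid. World frame = base frame: x ahead of the robot, y to its left, z up, the work surface at z = 0. Lengths are in m, angles in rad, forces in N, time in s.
With the tool pointing down it reaches from about 0.35 to 0.9 m from the base axis. Payload 7.2 kg.
Tool frame: the origin (TCP) lies midway between the tips of the shut fingers; the grasp point (between the pads) lies 19 mm behind it (robot.hold_point_z is the distance from the TCP to the grasp point, in m); z points along the fingers, y is the line along which they close (so a half turn about z gives the same grasp; the last joint's range is limited). The gripper opens to 88 mm and grips with 3 to 60 N. Pads are 20 mm wide; open, the fingers measure 115 mm over their backs; the gripper's body (75 mm by 178 mm) begins 61 mm behind the grasp point.
Start: joints at [1.197, 0.411, -0.013, 1.596, 0.006, 1.134, -0.082], TCP at [0.188, -0.596, 0.223] pointing down, gripper open.
Joint ranges: [-2.95, 2.95], [-0.29, 1.99], [-1.47, 1.44], [0.14, 2.54], [-1.03, 4.17], [0.13, 1.85], [-2.86, 2.86]. Speed limits (rad/s): [2.39, 2.39, 3.01, 3.01, 3.14, 3.14, 3.14].

## Interface

Orientations are given as [roll, pitch, yaw] about the fixed x, y, z axes, in that order (R = Rz(yaw) Ry(pitch) Rx(roll)).
In Python, from station import robot gives the robot as it stands. The module is installed in compiled form; this text tells all that it offers. Calls block until the motion is done:
- robot.movep(position, orientation): joint-space move of the TCP to a pose.
- robot.line_to(position, attitude=None, vel=0.15, max_force=None): straight line of the TCP; attitude=None keeps the orientation; vel is the mean speed in m/s. With max_force (N) it stops when the force on the tool has changed by that much, and returns True; else False.
- robot.set_joints(angles): joint-space move.
- robot.move_gripper(opening, force=None): opening from 0.0 (shut) to 1.0 (fully open); force is the grip in N (None keeps the last); returns when the fingers have stopped.
- robot.dwell(seconds).
- robot.solve_ik(position, orientation): joint angles nearest the present ones, or None.
- robot.camera(name): name is "scene" or "top" or "wrist"; returns the picture (480x640x3 uint8, red, green, blue); there is no depth.
- robot.get_calibration(name): a dict with "mtx" (3x3 intrinsics, pixels), "world_from_camera" (4x4, takes a point from camera to world coordinates); the wrist camera has in their place "hand_eye" (4x4, takes a point from camera to tool coordinates, whose origin is the TCP and whose axes are the flange's). Camera axes: x right, y down, z forward; pixel columns grow to the right and rows downward; lengths in m; the calibration is good to about 2 mm. A picture is of the moment at which its call begins: read the wrist's pose just before it. get_calibration takes no time and is no camera call.
A pose or a line that the arm cannot do raises robot.IKError and nothing moves.
- robot.sign_off(): hands the job in; it is judged then, once.
Readings, each from a call of its own:
- robot.get_t(): time.
- robot.get_joint_positions(): joint angles.
- robot.get_joint_velocities(): joint speeds.
- robot.get_effort(): joint torques, N m.
- robot.get_ee_pos(): TCP position.
- robot.get_eef_rot(): TCP orientation.
- robot.get_wrist_force(): force on the tool from outside, world axes, zero at the start.
- robot.get_moment(): the same for the moment, N m.
- robot.get_finger_gap(): opening from 0.0 (shut) to 1.0 (fully open).
- robot.get_grasp_force(): force on a finger pad.
Only numpy, scipy, OpenCV 4.12 (cv2) and the standard library are available. Lean on these libraries where they do the work, as an engineer would, in place of code of your own. Each camera call takes 0.05 s, during which the arm holds its last target. There are 200 camera calls.

## Task

Two identical screw clamps with wing handles stand on the optical table; one has a black slotted mounting base lying under its pad, the other is empty. Turn the wing handle of the loaded clamp clockwise (seen from above) until the brass end of its sprung indicator tab has popped out, then stop there and let go: if a good length of the black shank behind the brass shows as well, it is overtightened. Leave the empty clamp as it is.

Things in the scene. Friction and masses are not known exactly. Their poses are not given: they have to be found in the camera images.
- clamp: The loaded clamp, bolted down: aluminium bed 100 x 90 x 12 mm, grey post behind, arm, grey head 38 x 46 mm (top 84 mm above the table) with a steel collar (28 mm wide, top 87 mm) under the wing. Origin on the screw axis at table height; z up, x towards the post, so the front faces -x, roughly to the robot. The empty clamp is the same.
- clamp_grip (a point): Grip point on the loaded clamp's steel wing handle, on its upright screw axis, 110 mm above the table. The wing is an upright flat bar 50 mm long (x axis of this point, turns with the wing), 12 mm thick (y axis: pinch across it), from 89 to 120 mm above the table; z up. It turns in place and does not rise or sink.
- clamp_screw (a joint): Turn of the loaded clamp's wing, rad, growing clockwise from above; starts at 0.05 to 0.5. It lowers the pad 6 mm per rad; the pad meets the base at about 0.7, the tab starts out at about 0.75 as the set force is reached, and its brass end is out at about 1.28. Needs 0.2 to 0.4 N m and stays where left. It turns on beyond that, overtightening.
- clamp_tab (a joint): How far the loaded clamp's indicator tab stands out, m: 0 flush, about 0.016 with its brass end just out (aim here), more with the black shank showing, 0.028 at most. A flat tongue 18 mm wide, 6 mm thick, coming level out of the front (-x) of the dark block under the head, 40 to 50 mm above the table. Only clamping force pushes it out: 30 mm per rad of turn.
- work_base: Black slotted mounting base, 36 x 65 x 10 mm, lying loose on the bed under the pad of the loaded clamp, underside 12 mm above the table. Origin at the centre of its underside; x across its 36 mm, y along its 65 mm, z up.
- spare_screw (a joint): Turn of the empty clamp's wing, rad, same sense; starts between 0.05 and 0.5 and is to be left there.

How it is judged:
At the end, for the whole second after the job is handed in: The loaded clamp's tab stands out between 10 and 22 mm (its brass end is 16 mm long), the base still lies under the pad within 15 mm of where it began, and the empty clamp has not been tightened (its screw below 0.65 rad) (value of joint clamp_tab between 0.01 and 0.022 m and distance of work_base from where it was at the start of the episode below 0.015 m and value of joint spare_screw below 0.65 rad); the robot touches nothing.
It fails at once if the loaded clamp is overtightened: its tab passes 23 mm (value of joint clamp_tab above 0.023 m).
It fails at once if the empty clamp is tightened (its screw passes 0.65 rad) (value of joint spare_screw above 0.65 rad).
It also fails if it takes over 35 s, if anything falls off the work surface, if the arm or the gripper's body presses on something with over 40 N, if the wrist force passes 120 N, or if a joint passes its speed limit or range.

## Working session

There is one attempt and no reset: what is moved stays moved. The work goes in short steps, each a Python script; the robot and the scene stay as the last script left them, time stands still between calls to the robot, and variables do not carry over. Pictures are saved under pics/ and viewed, at most 10 in all, crops included, and the job is handed in when it is done.

```bash
mkdir -p pics
python3 - <<'E'
from station import robot
import cv2
for n in("scene","top"):
    cv2.imwrite(f"pics/{n}0.png",robot.camera(n)[:,:,::-1])
    c=robot.get_calibration(n);print(c["mtx"],c["world_from_camera"])
print(robot.get_calibration("wrist"),robot.get_t(),robot.get_eef_rot())
E
```

```text
[[531.50524851   0.         322.89436456]
 [  0.         531.50524851 242.2174982 ]
 [  0.           0.           1.        ]] [[ 0.68682741 -0.30231978  0.66096207 -0.07218584]
 [-0.72679897 -0.2926844   0.62136874 -0.57971959]
 [ 0.00560122 -0.90715963 -0.42074937  0.45370637]
 [ 0.          0.          0.          1.        ]]
[[564.37852052   0.         318.51821554]
 [  0.         564.37852052 242.12795563]
 [  0.           0.           1.        ]] [[-0.02935336 -0.98664381  0.16022598  0.32630035]
 [-0.99911224  0.03380642  0.02513696 -0.05165258]
 [-0.0302179  -0.15934588 -0.98676024  0.94716841]
 [ 0.          0.          0.          1.        ]]
{'mtx': array([[352.24567724,   0.        , 318.8400794 ],
       [  0.        , 352.24567724, 239.17027763],
       [  0.        ,   0.        ,   1.        ]]), 'hand_eye': array([[-8.03104703e-04, -9.68302302e-01, -2.49779915e-01,
         6.83599336e-02],
       [ 9.99998971e-01, -4.80817486e-04, -1.35129840e-03,
        -2.40407405e-04],
       [ 1.18836680e-03, -2.49780744e-01,  9.68301693e-01,
        -1.62460280e-01],
       [ 0.00000000e+00,  0.00000000e+00,  0.00000000e+00,
         1.00000000e+00]])} 0.1 [-3.14018388e+00  9.28198481e-05  3.05804906e-01]
```

View pics/scene0.png

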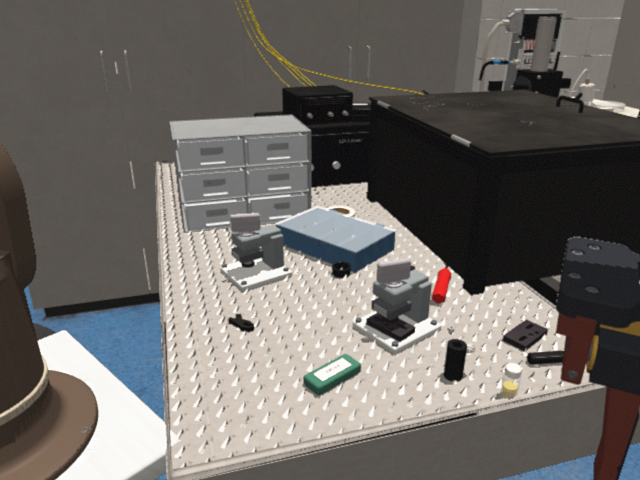

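View pics/top0.png

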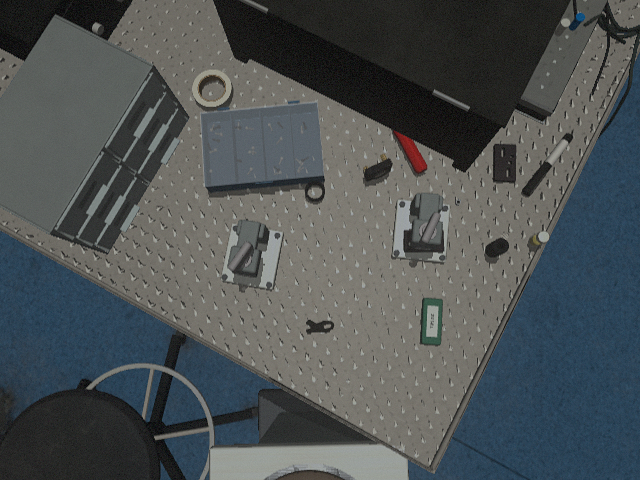

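The loaded clamp, with the black base on its bed, is at top-view pixel ≈(430,230). In the scene view it is at ≈(398,300). The empty clamp is at top-view ≈(245,255). I'll enlarge the loaded one.

```bash
cat > h.py <<'E'
from station import robot
import numpy as np, cv2
from scipy.spatial.transform import Rotation as R
def ray(n,uv,z,T=None):
    c=robot.get_calibration(n)
    T=c["world_from_camera"] if T is None else T
    d=T[:3,:3]@np.linalg.inv(c["mtx"])@[uv[0],uv[1],1]
    return T[:3,3]+d*(z-T[2,3])/d[2]
def wristT():
    M=np.eye(4);M[:3,:3]=R.from_euler("xyz",robot.get_eef_rot()).as_matrix();M[:3,3]=robot.get_ee_pos()
    return M@robot.get_calibration("wrist")["hand_eye"]
E
python3 - <<'E'
from h import *
a=cv2.imread("pics/top0.png")[175:275,370:490]
b=cv2.imread("pics/scene0.png")[250:350,340:460]
cv2.imwrite("pics/c0.png",np.vstack([cv2.resize(x,(720,600))[:, :] for x in (a,)]))
print(ray("top",(431,230),.12), ray("top",(395,260),.012),ray("top",(448,261),.012),ray("top",(399,200),.012))
E
```

```text
[ 0.4730949 -0.1977254  0.12     ] [ 0.44368158 -0.15418128  0.012     ] [ 0.43909818 -0.24163336  0.012     ] [ 0.5456656  -0.16612806  0.012     ]
```

View pics/c0.png

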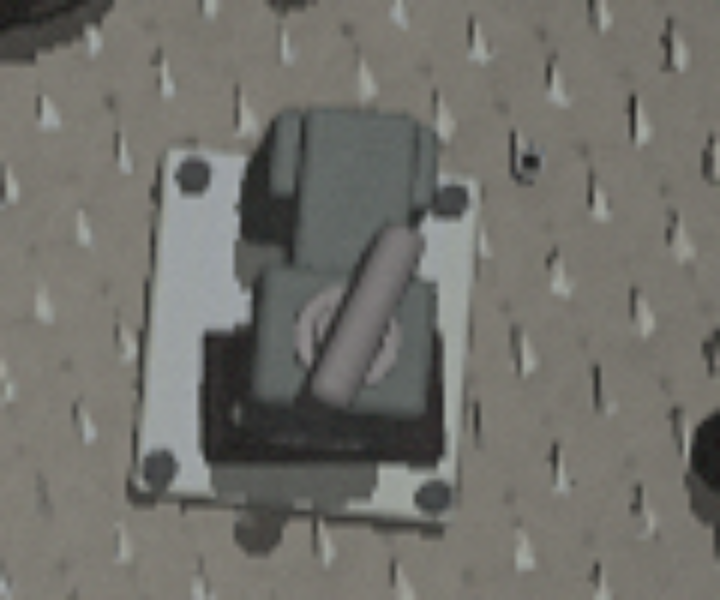

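Crop: the wing's top runs from ≈(405,230) to ≈(333,398), the collar centre is ≈(347,337), and the base lies under the head. I'll compute the axis and wing yaw, and check them with the wrist camera from above.

Run:
```python
from h import *
f=lambda u,v:(370+u/6-.5+.08,175+v/6-.5+.08)
p=ray("top",f(405,232),.12);q=ray("top",f(333,396),.12)
c=ray("top",f(347,337),.087)
d=p-q;yaw=np.arctan2(d[1],d[0])
print(p,q,np.linalg.norm(d),(p+q)/2,c,yaw)
m=(p+q)/2
e=ray("top",f(165,150),.012)-ray("top",f(138,495),.012);print("clamp yaw",np.arctan2(e[1],e[0]),np.linalg.norm(e))
# candidates of grasp orientation: tool x along/against wing
for k in (0,np.pi):
  for turn in(0,-.6,-1.2,-1.5):
    j=robot.solve_ik([m[0],m[1],.1],[np.pi,0,yaw+k+turn]);print(k,turn,None if j is None else np.round(j,2))
y=yaw
robot.movep([m[0]-.0,m[1],.25],[np.pi,0,y])
T=wristT();im=robot.camera("wrist");cv2.imwrite("pics/w0.png",im[:,:,::-1]);np.save("T0.npy",T)
print(robot.get_t(),robot.get_ee_pos())
```

```text
[ 0.49808204 -0.20826049  0.12      ] [ 0.45753435 -0.18806534  0.12      ] 0.04529856326871596 [ 0.4778082  -0.19816291  0.12      ] [ 0.47797572 -0.19799101  0.087     ] -0.4620938359535413
clamp yaw -0.12725908753029616 0.09859885724576384
0 0 [ 0.4   0.38 -0.12  1.98  0.06  0.79 -1.79]
0 -0.6 [ 0.31  0.38 -0.02  1.98  0.01  0.78 -2.34]
0 -1.2 [-0.55  0.73  1.26  2.03 -0.84  1.03 -2.11]
0 -1.5 [-0.55  0.73  1.26  2.03 -0.84  1.03 -2.41]
3.141592653589793 0 [ 0.78  0.45 -0.61  1.95  0.34  0.84  1.1 ]
3.141592653589793 -0.6 [ 0.78  0.45 -0.61  1.95  0.34  0.84  0.5 ]
3.141592653589793 -1.2 [ 0.7   0.43 -0.51  1.96  0.28  0.83 -0.05]
3.141592653589793 -1.5 [ 0.66  0.42 -0.45  1.96  0.25  0.82 -0.32]
1.9417 [ 0.47748749 -0.19918501  0.24988714]
```

View pics/w0.png

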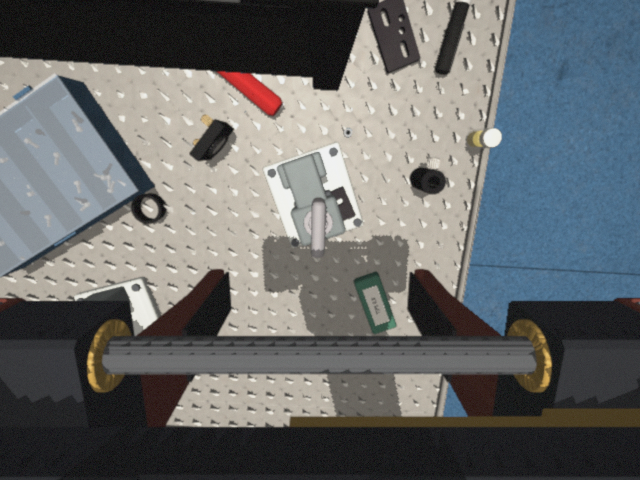

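The wing axis (0.478, −0.198) and the collar agree to under 1 mm. The wrist view shows the bar upright in the image at column 318, so the yaw is right. Relative to the clamp it has turned about 0.335 rad, so I need about 0.945 rad more. I'll grasp with the other half-turn, which gives more range on joint 7.

Run:
```python
from h import *
x,y=.4779,-.1981;y0=-.462+np.pi
robot.movep([x,y,.17],[np.pi,0,y0])
print(robot.get_t(),robot.get_ee_pos())
print(robot.line_to([x,y,.093],[np.pi,0,y0],vel=.1,max_force=15))
robot.move_gripper(0,force=50)
print(robot.get_t(),robot.get_finger_gap()*88,robot.get_grasp_force(),robot.get_wrist_force(),robot.get_eef_rot())
for a in np.linspace(.1,.7,6):
    robot.movep([x,y,.093],[np.pi,0,y0-a])
    print(robot.get_t(),robot.get_eef_rot()[2]-y0,robot.get_moment().round(2),np.round(robot.get_wrist_force(),1))
a=robot.camera("scene")[240:350,330:470];b=robot.camera("wrist")
cv2.imwrite("pics/s1.png",cv2.resize(a[:,:,::-1],(763,600),interpolation=cv2.INTER_CUBIC));cv2.imwrite("pics/w1.png",b[:,:,::-1])
```

```text
4.1833 [ 0.47788773 -0.19817099  0.16998654]
False
6.25 11.335155812524066 49.92052137851715 [-0.52745489  0.08171295  0.58068276] [-3.14152492e+00 -7.11833894e-05  2.67924431e+00]
6.5 -0.09793644656172429 [-0.03 -0.15 -0.25] [ 0.4 -0.6 -0.9]
6.75 -0.21540598286221835 [-0.05 -0.17 -0.19] [ 0.4 -0.3 -0.7]
7.0 -0.3341823162512356 [-0.02 -0.11 -0.22] [ 0.8 -1.  -0.8]
7.25 -0.4534574105587086 [-0.05 -0.25 -0.12] [ 0.7  0.5 -1.3]
7.5 -0.5732411676962657 [ 0.01 -0.29 -0.1 ] [ 0.9 -0.3 -0.6]
7.75 -0.6931341147459704 [ 0.01 -0.35 -0.08] [ 1.2 -0.1 -0.7]
```

View pics/s1.png

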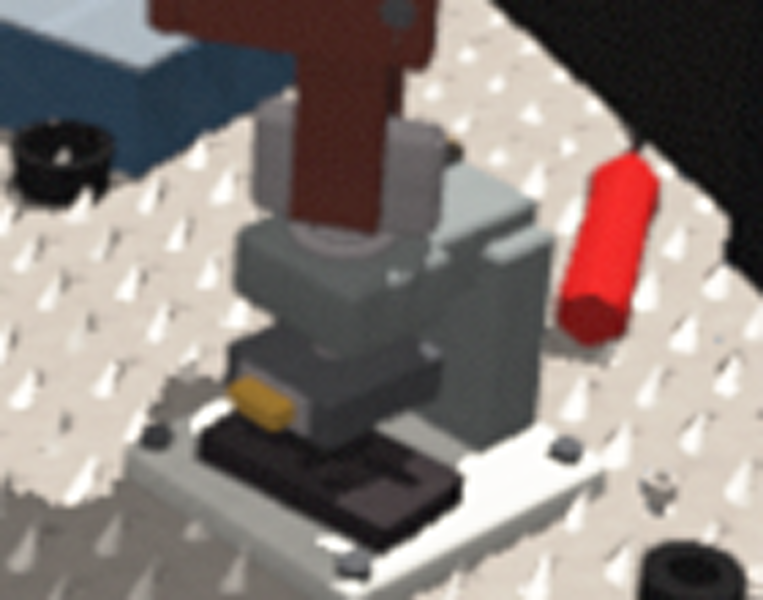

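View pics/w1.png

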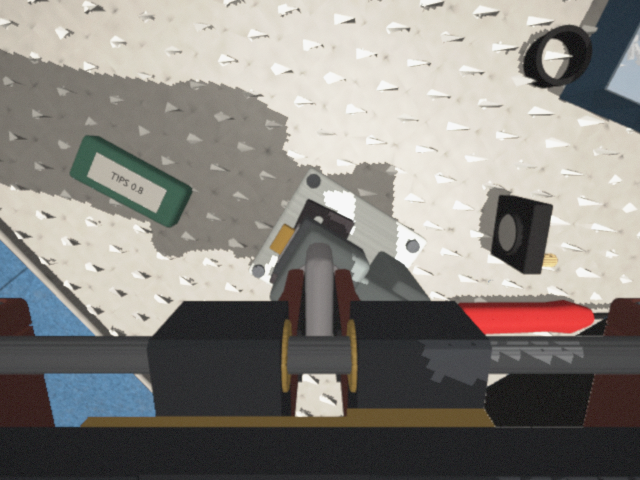

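The tab is out by roughly 8–9 mm, brass only (scene crop ≈(262,403)), which matches my screw estimate of about 1.03. I'll turn the remaining ~0.24 rad and look again.

Run:
```python
from h import *
x,y=.4779,-.1981;y0=-.462+np.pi
for a in (.82,.94):
    robot.movep([x,y,.093],[np.pi,0,y0-a])
robot.dwell(.2);print(robot.get_t(),robot.get_eef_rot()[2]-y0)
a=robot.camera("scene")[290:340,350:420]
cv2.imwrite("pics/s2.png",cv2.resize(a[:,:,::-1],(770,550),interpolation=cv2.INTER_CUBIC))
c=robot.get_calibration("scene");W=np.linalg.inv(c["world_from_camera"])
def px(P):
    q=c["mtx"]@(W@np.r_[P,1])[:3];q=q[:2]/q[2];return (q-[350,290])*11
ya=-.127;X=np.array([np.cos(ya),np.sin(ya),0]);Y=np.array([-X[1],X[0],0])
for l in(0,1e-3*16): print(l,[px(np.array([x,y,.05])-X*(.023+l)+Y*s*.009).round() for s in(-1,1)])
d=px(np.array([x,y,.05])-X*.033)-px(np.array([x,y,.05])-X*.023);print("px per 10mm",d)
```

```text
8.55 -0.9365883256963827
0 [array([372., 231.]), array([274., 174.])]
0.016 [array([283., 274.]), array([185., 215.])]
px per 10mm [-55.39762818  26.03301767]
```

View pics/s2.png

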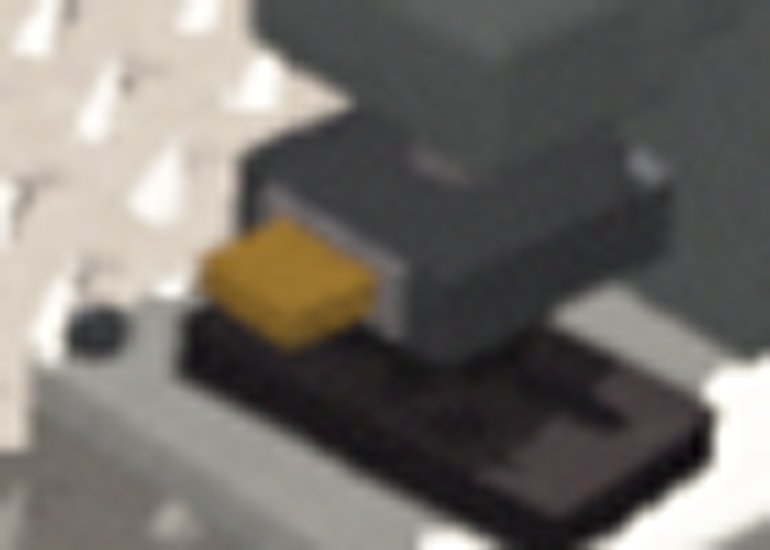

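The tab's top edges run (285,215)→(205,262) and (378,275)→(288,325). That makes it ≈15 mm out, all brass with no shank showing, and the base is in place. I'll release and retreat.

Run:
```python
from h import *
robot.move_gripper(1.0)
p=robot.get_ee_pos();robot.line_to([p[0],p[1],.2],vel=.15)
robot.dwell(.3)
a=robot.camera("scene")[290:340,350:420]
old=cv2.imread("pics/s2.png");new=cv2.resize(a[:,:,::-1],(770,550),interpolation=cv2.INTER_CUBIC)
cv2.imwrite("pics/s3.png",new);print(robot.get_t(),robot.get_wrist_force())
```

```text
11.05 [ 0.30323175 -0.18072354 -0.13461718]
```

View pics/s3.png

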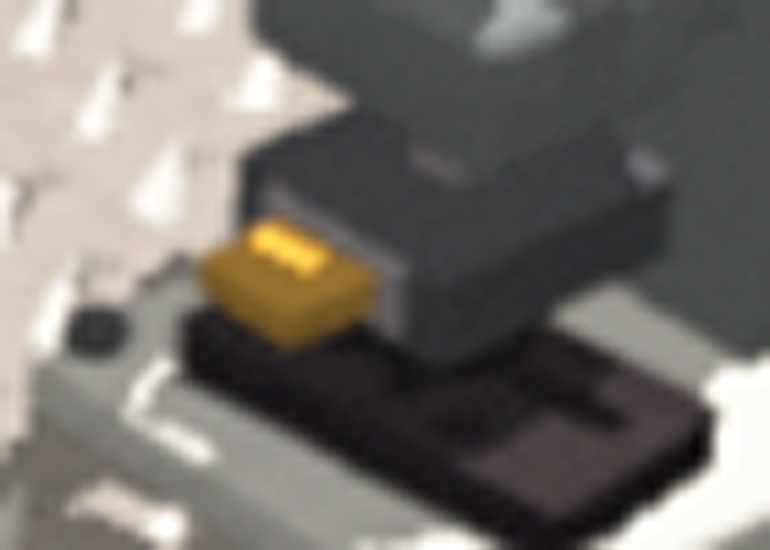

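The tab hasn't changed since release: its tip is still at (205,265), about 15 mm out and all brass.

```bash
python3 -c "
from station import robot
print(robot.sign_off())"
```

```text
the job is handed in; nothing more can be done
None
```

I tightened the loaded clamp until its tab stood about 15 mm out with only brass showing, let go with the base still in place, never touched the empty clamp, and handed the job in at about 11 s; the hand-in call did not report a verdict.

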